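Show a check-valve ball to the inspection camera over the mirror

ROBOT

A 6-joint arm with a two-finger parallel gripper is mounted at the origin on the work surface; the furniture and walls round the work are solid. World frame = base frame: x ahead of the robot, y to its left, z up, the work surface at z = 0. Lengths are in m, angles in degrees, forces in N, time in s.
With the tool pointing down it reaches from about 0.4 to 0.825 m from the base axis. Payload 7 kg.
Tool frame: the origin (TCP) lies between the finger pads; the fingertips stand 19 mm ahead of it and the grasp point (between the pads) is the TCP; z points along the fingers, y is the line along which they close (so a half turn about z gives the same grasp; the last joint's range is limited). The gripper opens to 88 mm and grips with 3 to 60 N. Pads are 19 mm wide; open, the fingers measure 130 mm over their backs; the gripper's body (78 mm by 193 mm) begins 47 mm behind the grasp point.
Start: joints at [-59.696, 20.546, 0.682, 0, -70.136, -16.507], TCP at [0.161, -0.656, 0.246] pointing down, gripper open.
Joint ranges: [-176.03, 176.03], [-82.01, 121.73], [-58.28, 71.71], [-173.87, 95.51], [-174.79, -0.11], [-173.66, 173.66]. Speed limits (degrees/s): [136.94, 136.94, 172.46, 180, 180, 180].

INTERFACE

Orientations are given as [roll, pitch, yaw] about the fixed x, y, z axes, in that order (R = Rz(yaw) Ry(pitch) Rx(roll)).
In Python, from plant import get_obs, snapshot, close_job, spot_in, spot_point gives the robot as it stands.
- The arm moves only by the tool play_rows, never from a script. Its argument "plan" is a list of rows, each a list of 6 numbers: the shift along the tool's x, y, z in cm, then the turn, a rotation vector about the tool's x, y, z in degrees. A call has 1 to 20 rows; each row shifts and turns the commanded pose from where the row before left it, along the tool's axes as they then stand; what a row does not reach is not made up. A row lasts 1/12 s, in which the tool goes at most 41.7 mm and 7.16 degrees, less where a joint would pass 70% of its speed; a pose out of reach is approached as far as the arm can. A call is refused whole if a number of a shift passes 4.17 or a number of a turn 7.16, either way. A call with a gripper value outside its range is refused whole. "grip" is the finger opening in cm, from 0 to 8.76, set as the call begins (left out, the last holds). The fingers move at their own pace and stop on an object; the grip force is fixed at half the most. Time passes only in rows, so rows that do not move let the fingers close. It gives the time, the measured TCP pose, the force, the opening and the grip force at its end, in the units of the state.
- get_obs(): the state, without advancing time (a new reading comes with each control period).
- snapshot(name): name is "scene" or "top" or "wrist"; returns a dict with "frame" (420x560x3 uint8, red, green, blue), "fx", "fy", "cx", "cy" (pixels), "position" and "attitude" of the camera in the world. Camera axes: x right, y down, z forward; pixel columns grow to the right and rows downward; lengths in m; the calibration is good to about 2 mm. A picture is of the moment at which its call begins. There is no depth.
- close_job(): hands the job in; it is judged then, once.
Trained networks look in the newest picture that a camera, given by its name, has taken for a name from the list of things; names that differ only in an ending like _2 or _b are one class to them, and where a whole thing is asked for, a point or a joint stands for the part that bears it (a point fixed in the world has none). Each returns a list of dicts, best first, with "score" (0 to 1); they miss things now and then, are a little off and sometimes report something else, mostly with a low value. They report only what shows in the picture. A call takes as long as a camera call. They do not tell look-alikes from the thing itself.
- spot_in(camera, thing): "position" ([x, y, z] in m, in world coordinates, good to about 4 mm: the middle of the surface that is visible of it).
- spot_point(camera, thing): "position" ([x, y, z] in m, in world coordinates, good to about 4 mm: a listed point, or the origin of a listed thing).
The state is a dict: "clock": time; "joint_pos": joint angles; "qvel": joint speeds; "tau": joint torques, N m; "tool_pos": TCP position; "orientation": TCP orientation; "force": force on the tool from outside, world axes, zero at the start; "moment": the same for the moment, N m; "opening": finger opening in m; "gripper_force": force on a finger pad.
Only numpy, scipy, OpenCV 4.12 (cv2) and the standard library are available. Lean on these libraries where they do the work, as an engineer would, in place of code of your own. Each camera call takes 0.05 s, during which the arm holds its last target. There are 200 camera calls.

TASK

The loose steel check-valve ball is to be photographed from above and, by way of the mirror, from below. Slide the mirror plate by its bar flat along the bench into the guides of the camera stand until it is fully home against the back stop, and leave it there; then pick up the ball tray by its upright grip and carry it, without losing the ball from its pocket, over the mirror. Finish while still holding it there: tray level and still, the ball over the middle of the mirror and about 8 cm above it (ball centre to mirror), the grip on the side away from the camera post; leave the valve body and the brass adapter alone.

Things in the scene. Friction and masses are not known exactly. Their poses are not given: they have to be found in the camera images.
- stand_seat (a point): Home of the mirror's middle on the fixed camera stand: where the middle of the mirror's upper face lies when the plate is home, 6 mm above the bench. x points into the guides (away from the robot, towards the post), z up. The back stop's face is at x = +32 mm. Place and yaw (within 0.2 rad) vary.
- stand_mouth (a point): Entrance of the stand's guides on the bench, 35 mm before the home (same axes). From here two flared ends, y = +-56 mm, narrow to grey rails 11 mm high whose inner faces are 80 mm apart from 23 mm inside on. Dark lips overhang the rails 11 to 14.5 mm above the bench, 66 mm apart, so the plate can only be slid in.
- stand_camera (a point): Front of the lens of the black camera on the stand's post, 68 mm beyond the home in x and 180 mm above the bench (axes of the stand); its light ring, 38 mm across, reaches back to 54 mm. It looks down to -x at the home. The steel post, 219 mm high, is 80 mm beyond the home; the camera's top is 240 mm high. The foot, 124 mm wide and 14 mm high, reaches 95 mm beyond the home.
- slide_mirror (a point): Middle of the mirror (49 x 49 mm) on the loose mirror plate, on its upper face. Flat dark steel plate 104 (x) x 76 (y) x 6 mm, 0.24 to 0.39 kg, reaching from x = -72 to +32 mm of this point. x points from the pull bar to the leading edge, z up. Lies on the bench left or right of the stand, x within 0.35 rad of straight away from the robot.
- slide_bar (a point): Centre of the aluminium pull bar on the mirror plate, 60 mm behind (-x) the mirror's middle and 21 mm above the plate's underside: 10 mm thick (x), 50 mm wide (y), standing from 6 to 36 mm above the underside. Same axes as the plate. Grip it across x from above.
- slide: The whole mirror plate; origin on its underside, straight below the mirror's middle; axes as above. It rests on the bench with plain friction: dragged while pressed down hard it binds; with its weight eased off the bench by a millimetre at most it glides, 5 mm below the lips.
- tray_pocket (a point): Centre of the seated ball in the ball tray, 16.4 mm above the tray's underside. The pocket is a round aluminium cup 52 mm across, 13 mm high, bore 42 mm; the ball sits on a 14 mm hole in its 6 mm floor. x points from grip to pocket, z up. Lies flat on the bench, x within 0.35 rad of straight away from the robot, on the other side of the stand from the mirror plate.
- tray_grip (a point): Centre of the tray's upright black grip, 110 mm behind (-x) the pocket's axis and 25 mm above the underside: 50 mm long (x), 14 mm thick (y), from 6 to 44 mm above the underside, on a flat neck 26 mm wide (y) and 6 mm thick. Same axes as the pocket. Grip it across y from above.
- tray: The whole ball tray, 164 mm long, 0.16 to 0.26 kg; origin on its underside straight below the pocket; axes as above.
- ball_center (a point): Centre of the loose steel ball, 25 mm across, 64 g, which sits in the tray's pocket. Its axes mean nothing.
- valve_body: Bystander: removed cylinder valve standing on its thread, 43 x 66 x 72 mm, origin at its underside. At the back left.
- adapter_brass: Bystander: brass adapter standing on its hexagon, 22 x 25 x 42 mm, origin at its underside. At the back right.
Mind the look-alikes: they are no part of the job. Of the things that look like the tray, take the one that is farthest from the robot's base at the start.

How it is judged (in metres and radians):
On the way, in this order (a step that is already met when the one before it is completed fails the run):
1. the mirror plate is fully home in the guides (x of slide_mirror in the frame of stand_seat between -0.006 and 0.006 m and y of slide_mirror in the frame of stand_seat between -0.005 and 0.005 m and z of slide_mirror in the frame of stand_seat below 0.003 m and angle between the x axis of slide_mirror and the x axis of stand_seat, either way round below 0.08 rad), for 0.2 s.
2. the tray is lifted off the bench with the ball in its pocket (height (world z) of tray above 0.03 m and distance between ball_center and tray_pocket below 0.01 m), for 0.2 s.
At the end, for the whole second after the job is handed in: Mirror plate home within 6 mm, flat in the guides; tray held in the fingers, still, level within 5 degrees, the ball in its pocket, pocket within 18 mm along and across of the mirror's middle and 60 to 100 mm above it; grip at least 70 mm from the middle, on the side away from the post (all of step 1 and x of tray_pocket in the frame of stand_seat between -0.018 and 0.018 m and y of tray_pocket in the frame of stand_seat between -0.018 and 0.018 m and z of tray_pocket in the frame of stand_seat between 0.06 and 0.1 m and angle between tray's own z axis and vertical below 0.09 rad and x of tray_grip in the frame of stand_seat below -0.07 m and distance between ball_center and tray_pocket below 0.01 m and contact force between tray and the fingers above 1 N and contact force between tray and slide below 0.05 N and contact force between slide and the fingers below 0.05 N and linear speed of tray below 0.02 m/s and angular speed of tray below 0.15 rad/s); the arm keeps its last pose, push and grip.
It fails at once if the ball leaves the tray's pocket (distance between ball_center and tray_pocket above 0.016 m).
It fails at once if the mirror plate is lifted off the bench instead of slid (height (world z) of slide above 0.02 m).
It fails at once if the valve body is disturbed (distance of valve_body from where it was at the start of the episode above 0.02 m).
It fails at once if the brass adapter is disturbed (distance of adapter_brass from where it was at the start of the episode above 0.02 m).
It also fails if it takes over 58 s, if anything falls off the work surface, if the arm or the gripper's body presses on something with over 40 N, if the wrist force passes 120 N, or if a joint passes its speed limit or range.

## Working session

There is one attempt and no reset: what is moved stays moved. The work goes in short steps, Python scripts to look and compute and a tool call to move; the robot and the scene stay as the last step left them, time stands still between calls to the robot, and variables do not carry over. Pictures are saved under pics/ and viewed, at most 10 in all, crops included, and the job is handed in when it is done.

Besides the shell and the picture viewer there is one more tool, called as name([rows], argument=value, ...), one row to a line, values as JSON. play_rows: Moves the arm, as the interface text tells. Its arguments: {"type":"object","properties":{"plan":{"type":"array","items":{"type":"array","items":{"type":"number"}}},"grip":{"type":"number"}},"required":["plan"]}

```bash
mkdir -p pics; cat > h.py <<'E'
from plant import *
import numpy as np, cv2
from scipy.spatial.transform import Rotation as R
def shot(c,f=None):
    s=snapshot(c)
    if f: cv2.imwrite('pics/'+f,cv2.cvtColor(s['frame'],cv2.COLOR_RGB2BGR))
    return s
def pts(c,names,n=3):
    for t in names:
        try:
            print(c,t,[(np.round(d['position'],3).tolist(),round(d['score'],2)) for d in spot_point(c,t)[:n]])
        except Exception as e: print(t,e)
def cam(s):
    a=np.array(s['attitude']); 
    return a
E
python3 - <<'E'
from h import *
o=get_obs(); print(o)
N=['stand_seat','stand_mouth','stand_camera','slide_mirror','slide_bar','tray_pocket','tray_grip','ball_center','valve_body','adapter_brass']
for c in ['top','scene']:
    s=shot(c,c+'1.png'); print(s['attitude'],s['position'],s['fx'],s['cx'],s['cy'])
    pts(c,N)
E
```

```text
{'clock': 0.0, 'joint_pos': array([-5.96967324e+01,  2.05910836e+01,  6.35203251e-01, -2.34294591e-02,
       -7.01359751e+01, -1.65058716e+01]), 'qvel': array([ 0.05578739, -0.08868381, -0.04597307, -0.0502536 , -0.0480945 ,
        0.07042128]), 'tau': array([ 4.61365380e-04, -5.82717669e+01,  2.93075502e+01,  6.99775457e+00,
        7.14180715e-03, -1.42519734e-04]), 'tool_pos': array([ 0.16085623, -0.6550832 ,  0.24462708]), 'orientation': array([ 1.79905671e+02, -4.98268682e-03, -1.66210579e+02]), 'force': array([ 0.97530865, -0.00174187,  0.9159721 ]), 'moment': array([ 0.08523043,  0.01602589, -0.01942368]), 'gripper_force': 0.0, 'opening': 0.08775486987573501}
[-171.64313018    0.22202266  -88.95297844] [0.31551389 0.04108913 1.35630211] 484.89210530826387 278.30997966829307 209.9054004396531
top stand_seat [([0.613, -0.024, 0.006], 0.76), ([0.581, -0.021, -0.002], 0.75), ([0.536, 0.209, 0.018], 0.32)]
top stand_mouth [([0.578, -0.02, -0.004], 0.59)]
top stand_camera [([0.683, -0.025, 0.179], 0.58)]
top slide_mirror [([0.613, -0.026, 0.004], 0.69)]
top slide_bar [([0.534, 0.2
[... 389 characters left out ...]
.51467041    0.91616777 -136.57410439] [-0.29639422  0.86163142  0.98773413] 455.4966728796068 277.7938503748271 207.07868280546847
scene stand_seat [([0.614, -0.027, 0.007], 0.77), ([0.684, -0.027, 0.179], 0.4)]
scene stand_mouth [([0.578, -0.028, 0.004], 0.67)]
scene stand_camera [([0.682, -0.027, 0.178], 0.58)]
scene slide_mirror [([0.59, 0.222, 0.003], 0.71)]
scene slide_bar []
scene tray_pocket [([0.589, -0.227, 0.015], 0.59), ([0.319, 0.081, 0.019], 0.57)]
scene tray_grip [([0.372, -0.012, 0.025], 0.89), ([0.483, -0.208, 0.025], 0.71)]
scene ball_center [([0.591, -0.228, 0.014], 0.46)]
scene valve_body [([0.653, 0.408, 0.001], 0.72)]
scene adapter_brass [([0.667, -0.321, 0.002], 0.48)]
```

View pics/top1.png

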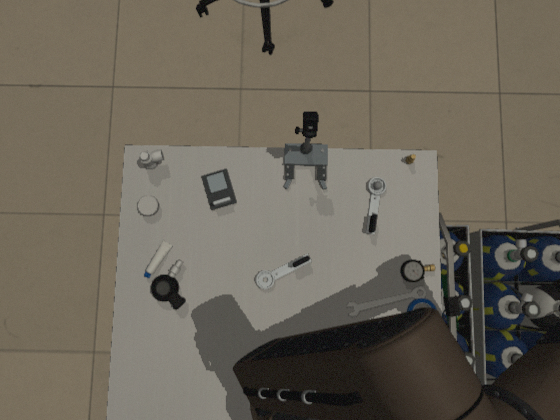

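View pics/scene1.png

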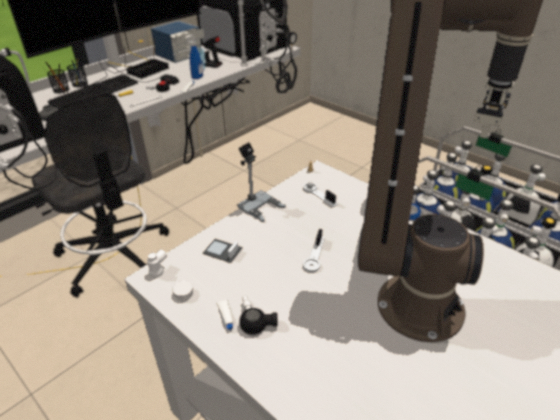

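Top picture: mirror plate at about (219,189), stand at (305,165), and the far tray with pocket (376,187) and grip (373,222). The look-alike tray is at (265,280). The scene picture agrees with this. I'll move over the plate bar for a close look.

play_rows([
  [-2.75,2.54,0,0,0,0],
  [-2.75,2.54,0,0,0,0],
  [-2.75,2.54,0,0,0,0],
  [-2.75,2.54,0,0,0,0],
  [-2.75,2.54,0,0,0,0],
  [-2.75,2.54,0,0,0,0],
  [-2.75,2.54,0,0,0,0],
  [-2.75,2.54,0,0,0,0],
  [-2.75,2.54,0,0,0,0],
  [-2.75,2.54,0,0,0,0],
  [-2.75,2.54,0,0,0,0],
  [-2.75,2.54,0,0,0,0],
  [-2.75,2.54,0,0,0,0],
], grip=8.76)

```text
clock: 2.18
tool_pos: [0.4301, -0.2479, 0.246]
orientation: [-180.0, 0.1, -166.2]
force: [0.4, -1.4, -0.1]
opening: 0.088
gripper_force: 0.0
```

play_rows([
  [-1.3,3.54,0,0,0,0],
  [-1.3,3.54,0,0,0,0],
  [-1.3,3.54,0,0,0,0],
  [-1.3,3.54,0,0,0,0],
  [-1.3,3.54,0,0,0,0],
  [-1.3,3.54,0,0,0,0],
  [-1.3,3.54,0,0,0,0],
  [-1.3,3.54,0,0,0,0],
  [-1.3,3.54,0,0,0,0],
  [-1.3,3.54,0,0,0,0],
  [-1.3,3.54,0,0,0,0],
  [-1.3,3.54,0,0,0,0],
])

```text
clock: 3.18
tool_pos: [0.4794, 0.2022, 0.246]
orientation: [180.0, 0.0, -166.2]
force: [1.1, -0.8, -0.2]
opening: 0.0875
gripper_force: 0.0
```

play_rows([
  [0,0,0,0,0,-7],
  [0,0,0,0,0,-7],
  [0,0,0,0,0,-7],
  [0,0,0,0,0,-7],
  [0,0,0,0,0,-7],
  [0,0,0,0,0,-7],
  [0,0,0,0,0,-7],
  [0,0,0,0,0,-7],
  [0,0,0,0,0,-7],
  [0,0,0,0,0,-7],
  [0,0,0,0,0,-7],
  [0,0,0,0,0,-7],
  [0,0,0,0,0,-7],
  [0,0,0,0,0,0],
  [0,0,0,0,0,0],
])

```text
clock: 4.43
tool_pos: [0.4796, 0.2002, 0.2456]
orientation: [-180.0, 0.0, -75.4]
force: [0.3, 0.0, 0.0]
opening: 0.0878
gripper_force: 0.0
```

```bash
python3 - <<'E'
from h import *
o=get_obs(); print(o['clock'],o['tool_pos'],o['orientation'],o['joint_pos'],o['force'])
s=shot('wrist','w1.png'); print(s['attitude'],s['position'],s['fx'])
N=['slide_mirror','slide_bar','slide','stand_seat','stand_mouth']
pts('wrist',N)
shot('top'); pts('top',N+['tray_pocket','tray_grip','stand_camera'])
shot('scene'); pts('scene',N+['tray_pocket','tray_grip'])
E
```

```text
4.4333 [0.47957794 0.20016308 0.24564703] [-1.79991313e+02  6.31429773e-03 -7.54243796e+01] [ 4.43122597e+01  5.84020637e+00 -1.87051221e+01 -1.29039855e-03
 -6.54439961e+01 -2.97361035e+01] [0.32452483 0.02480464 0.02158809]
[ 1.64869811e+02  1.06987383e-02 -1.65382607e+02] [0.49797852 0.13139503 0.38485193] 363.89181532058086
wrist slide_mirror [([0.59, 0.231, 0.006], 0.74)]
wrist slide_bar [([0.535, 0.209, 0.019], 0.82)]
wrist slide [([0.595, 0.225, -0.005], 0.7)]
wrist stand_seat []
wrist stand_mouth []
top slide_mirror [([0.591, 0.229, 0.009], 0.71)]
top slide_bar [([0.534, 0.209, 0.021], 0.76)]
top slide [([0.592, 0.228, -0.002], 0.59), ([0.593, -0.227, 0.02], 0.18)]
top stand_seat [([0.613, -0.027, 0.003], 0.97)]
top stand_mouth [([0.579, -0.022, -0.003], 0.8)]
top tray_pocket [([0.319, 0.081, 0.022], 0.78), ([0.593, -0.228, 0.016], 0.7)]
top tray_grip [([0.481, -0.21, 0.023], 0.91), ([0.373, -0.015, 0.024], 0.9), ([0.589, -0.228, 0.02], 0.33)]
top stand_camera [([0.684, -0.025, 0.179], 0.95)]
scene slide_mirror [([0.588, 0.223, 0.006], 0.68)]
scene slide_bar [([0.536, 0.206, 0.021], 0.73)]
scene slide [([0.59, 0.23, 0.0], 0.62)]
scene stand_seat [([0.617, -0.027, 0.006], 0.74)]
scene stand_mouth [([0.579, -0.027, 0.004], 0.69)]
scene tray_pocket [([0.318, 0.082, 0.02], 0.93), ([0.587, -0.23, 0.014], 0.76), ([0.591, -0.225, 0.003], 0.45)]
scene tray_grip [([0.376, -0.011, 0.024], 0.85), ([0.48, -0.206, 0.024], 0.75), ([0.683, -0.025, 0.179], 0.31)]
```

View pics/w1.png

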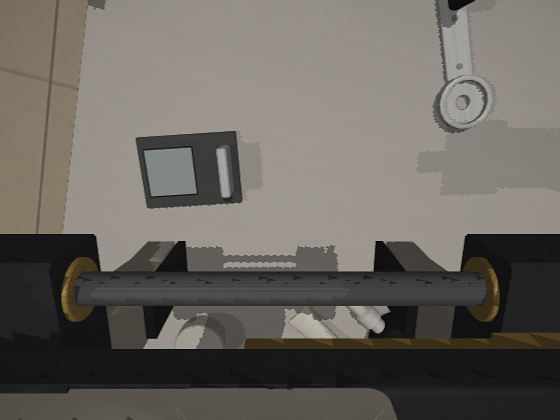

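The wrist picture shows the plate with corners at about (137,138), (236,131), (242,203) and (148,208), the mirror at (170,172), and the bar from (223,148) to (226,197). I'll back-project these for the yaw.

```bash
cat >> h.py <<'E'
def bp(s,uv,z):
    uv=np.atleast_2d(np.array(uv,float))
    d=np.c_[(uv[:,0]-s['cx'])/s['fx'],(uv[:,1]-s['cy'])/s['fy'],np.ones(len(uv))]
    d=R.from_euler('xyz',s['attitude'],degrees=True).apply(d); p=np.array(s['position'])
    return p+d*((z-p[2])/d[:,2])[:,None]
def darkrect(s,u0,v0,u1,v1,th=75,z=0.006):
    f=cv2.GaussianBlur(cv2.cvtColor(s['frame'],cv2.COLOR_RGB2GRAY),(3,3),0)[v0:v1,u0:u1]
    m=(f<th).astype(np.uint8); m=cv2.morphologyEx(m,cv2.MORPH_CLOSE,np.ones((3,3)))
    c=max(cv2.findContours(m,cv2.RETR_EXTERNAL,cv2.CHAIN_APPROX_NONE)[0],key=cv2.contourArea)[:,0]+[u0,v0]
    w=bp(s,c,z)[:,:2]
    (cx,cy),(a,b),ang=cv2.minAreaRect((w*1000).astype(np.float32))
    return cx,cy,a,b,ang
E
python3 - <<'E'
from h import *
s=shot('wrist')
print(bp(s,[(137,138),(236,131),(242,203),(148,208)],.006).round(4).tolist())
print('bar top',bp(s,[(223,148),(226,197)],.036).round(4).tolist())
for th in (70,85): print(darkrect(s,110,110,255,225,th))
E
```

```text
[[0.6321, 0.2007, 0.006], [0.5353, 0.1678, 0.006], [0.5118, 0.2405, 0.006], [0.6088, 0.272, 0.006]]
bar top [[0.5407, 0.1836, 0.036], [0.5274, 0.2299, 0.036]]
(572.99169921875, 219.55718994140625, 102.31813049316406, 74.69395446777344, 18.366363525390625)
(573.13037109375, 219.6083984375, 103.04285430908203, 75.77202606201172, 18.41560935974121)
```

play_rows([
  [0,0,0,0,0,-3.8],
  [0.185,-0.913,0,0,0,0],
  [0.185,-0.913,0,0,0,0],
  [0.185,-0.913,0,0,0,0],
  [0.185,-0.913,0,0,0,0],
  [0.185,-0.913,0,0,0,0],
  [0.185,-0.913,0,0,0,0],
  [0,0,3,0,0,0],
  [0,0,3,0,0,0],
  [0,0,3,0,0,0],
  [0,0,3,0,0,0],
  [0,0,3,0,0,0],
  [0,0,2,0,0,0],
  [0,0,1.5,0,0,0],
  [0,0,1.0,0,0,0],
  [0,0,1.0,0,0,0],
  [0,0,0.6,0,0,0],
  [0,0,0.5,0,0,0],
  [0,0,0,0,0,0],
  [0,0,0,0,0,0],
])

```text
clock: 7.3
tool_pos: [0.5354, 0.2073, 0.03]
orientation: [-180.0, 0.0, -71.4]
force: [0.0, 0.1, -0.3]
opening: 0.0875
gripper_force: 0.0
```

```bash
python3 - <<'E'
from h import *
o=get_obs(); print(o['clock'],o['tool_pos'],o['orientation'],o['force'])
s=shot('wrist','w2.png')
pts('wrist',['slide_mirror','slide_bar'])
E
```

```text
7.3 [0.53536049 0.20729512 0.02998148] [-1.79963403e+02  8.51472424e-03 -7.13998459e+01] [ 0.03286342  0.06706168 -0.27155924]
wrist slide_mirror []
wrist slide_bar [([0.539, 0.209, 0.025], 0.95)]
```

View pics/w2.png

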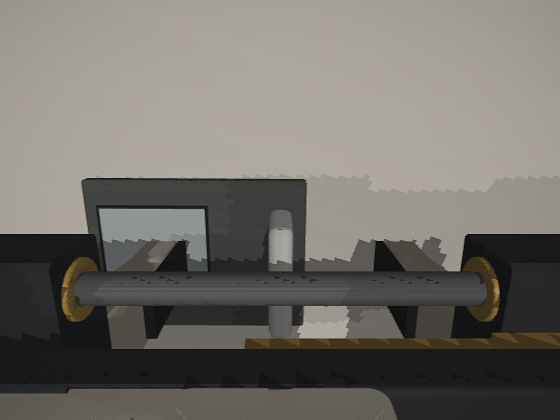

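The bar is centred between the fingers (u≈281) and the plate edges are parallel to the tool. Closing.

play_rows([
  [0,0,0,0,0,0],
  [0,0,0,0,0,0],
  [0,0,0,0,0,0],
  [0,0,0,0,0,0],
  [0,0,0,0,0,0],
  [0,0,0,0,0,0],
  [0,0,0,0,0,0],
  [0,0,0,0,0,0],
  [0,0,0,0,0,0],
  [0,0,0,0,0,0],
], grip=0)

```text
clock: 8.28
tool_pos: [0.535, 0.2071, 0.0295]
orientation: [180.0, -0.0, -71.4]
force: [-0.6, -0.2, -0.2]
opening: 0.0263
gripper_force: 0.0
```

play_rows([
  [0,0,-0.03,0,0,0],
  [0,0,-0.03,0,0,0],
  [0,0,-0.03,0,0,0],
  [0,0,0,0,0,0],
  [0,0,0,0,0,0],
])

```text
clock: 8.7
tool_pos: [0.5349, 0.2071, 0.0303]
orientation: [180.0, -0.0, -71.4]
force: [0.3, 1.3, -1.9]
opening: 0.0098
gripper_force: 30.0
```

```bash
python3 - <<'E'
from h import *
for i in range(3):
    shot('wrist'); o=get_obs(); print(o['clock'],o['tool_pos'],o['orientation'],o['force'],o['moment'],o['opening'],o['gripper_force'])
E
```

```text
8.75 [0.5349618  0.20707293 0.03034862] [ 1.79989197e+02 -1.63265891e-03 -7.14034235e+01] [-0.60745955  0.214652   -2.46238916] [ 0.07766582  0.10559041 -0.02870226] 0.009884274076991533 29.998226165771484
8.8 [0.53493989 0.20706315 0.03033781] [ 1.79986689e+02 -9.33671841e-04 -7.14062895e+01] [-0.52129537  0.75211903 -2.19441243] [ 0.06718317  0.09709921 -0.02109402] 0.009459124389515626 29.99818056821823
8.85 [0.53493666 0.20704369 0.03034941] [ 1.79986332e+02 -1.37723621e-03 -7.14098877e+01] [-0.7554464   0.05806478 -2.67382386] [ 0.14086966  0.05737885 -0.02857913] 0.010029398017189153 29.998116195201874
```

play_rows([
  [0.3,0.5,0,0,0,0],
  [0.68,1.12,0,0,0,0],
  [0.68,1.12,0,0,0,0],
  [0.68,1.12,0,0,0,0],
  [0.68,1.12,0,0,0,0],
  [0.68,1.12,0,0,0,0],
  [0.68,1.12,0,0,0,0],
  [0.68,1.12,0,0,0,0],
  [0.68,1.12,0,0,0,0],
  [0.68,1.12,0,0,0,0],
  [0.38,0.62,0,0,0,0],
  [0,0,0,0,0,3.1],
  [0,0,0,0,0,3.1],
  [0,0,0,0,0,3.1],
  [0,0,0,0,0,3.1],
  [0,0,0,0,0,3.1],
  [0,0,0,0,0,3.1],
  [0,0,0,0,0,0],
  [0,0,0,0,0,0],
])

```text
clock: 10.43
tool_pos: [0.4504, 0.1067, 0.0305]
orientation: [180.0, -0.0, -89.9]
force: [-0.3, 0.0, -2.5]
opening: 0.0095
gripper_force: 30.0
```

```bash
python3 - <<'E'
from h import *
s=shot('wrist','w3.png'); o=get_obs(); print(o['clock'],o['tool_pos'],o['orientation'],o['force'],o['moment'],o['opening'],o['gripper_force'])
N=['stand_seat','stand_mouth','slide_mirror','slide_bar']
pts('wrist',N+['stand_camera'])
shot('top'); pts('top',N)
shot('scene'); pts('scene',N)
E
```

```text
10.4833 [0.45045322 0.10678625 0.03045378] [ 1.79995003e+02 -4.00340943e-03 -8.98969258e+01] [ 0.29928298 -0.78071418 -3.87032291] [-0.01099195  0.17977512 -0.03351256] 0.009501876093968202 29.99820202589035
wrist stand_seat []
wrist stand_mouth []
wrist slide_mirror []
wrist slide_bar [([0.45, 0.107, 0.022], 0.6)]
wrist stand_camera []
top stand_seat [([0.613, -0.025, 0.006], 0.94)]
top stand_mouth [([0.58, -0.021, -0.003], 0.66), ([0.647, 0.409, 0.001], 0.45)]
top slide_mirror []
top slide_bar []
scene stand_seat []
scene stand_mouth [([0.45, 0.108, 0.019], 0.2)]
scene slide_mirror [([0.506, 0.104, 0.007], 0.85), ([0.59, -0.228, 0.018], 0.35)]
scene slide_bar [([0.454, 0.108, 0.02], 0.9), ([0.685, -0.028, 0.177], 0.57), ([0.593, -0.226, 0.004], 0.53)]
```

View pics/w3.png

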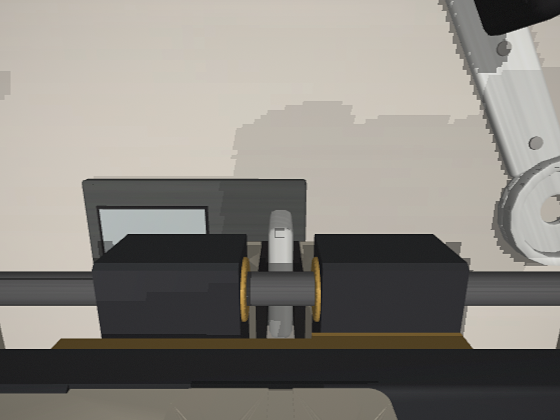

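The plate glides well, square to the tool, but the stand isn't in the wrist view. I'll measure the stand yaw from the enlarged top picture.

```bash
python3 - <<'E'
from h import *
s=shot('top'); np.save('top.npy',s,allow_pickle=True)
f=cv2.cvtColor(s['frame'],cv2.COLOR_RGB2BGR)[130:205,265:350]
cv2.imwrite('pics/crop1.png',cv2.resize(f,None,fx=8,fy=8,interpolation=cv2.INTER_CUBIC))
E
```

```text
(no output)
```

View pics/crop1.png

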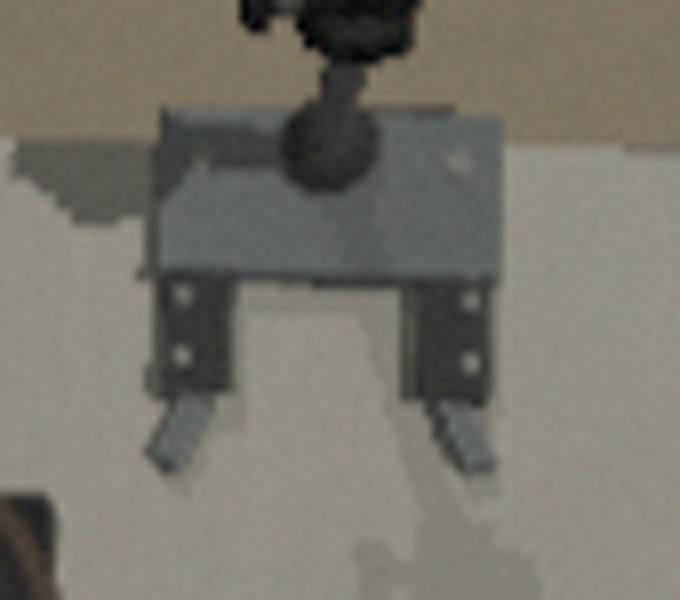

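The crop shows the foot's top face with front edge (160,270)–(500,277) and back edge (163,107)–(503,118). The lip screws are at (184,294), (182,355), (470,300) and (470,361), and the lip inner edges are at u≈232 and 403.

```bash
python3 - <<'E'
from h import *
s=np.load('top.npy',allow_pickle=True).item()
def P(l,z): 
    a=(np.array(l,float)+.5)/8-.5+[265,130]; return bp(s,a,z)[:,:2]
f=P([(160,270),(500,277),(163,107),(503,118)],.014); print(f.round(4))
sc=P([(184,294),(470,300),(182,355),(470,361)],.0145); print(sc.round(4))
lip=P([(232,285),(232,388),(403,285),(403,395)],.0145); print(lip.round(4))
tip=P([(165,472),(484,470)],.011); print(tip.round(4))
yaw=lambda a,b: np.degrees(np.arctan2((b-a)[1],(b-a)[0]))
for a,b in((f[1],f[0]),(f[3],f[2]),(sc[1],sc[0]),(sc[3],sc[2])): print('lat',yaw(a,b)-90)
for a,b in((f[0],f[2]),(f[1],f[3]),(sc[2],sc[0]),(sc[3],sc[1]),(lip[1],lip[0]),(lip[3],lip[2])): print('lon',yaw(a,b))
print(f[:2].mean(0),f[2:].mean(0),sc.mean(0),lip.mean(0))
E
```

```text
[[ 0.6465  0.0346]
 [ 0.646  -0.086 ]
 [ 0.7062  0.0345]
 [ 0.7042 -0.0868]]
[[ 0.6378  0.026 ]
 [ 0.6374 -0.0753]
 [ 0.6157  0.0263]
 [ 0.6153 -0.0754]]
[[ 0.6414  0.009 ]
 [ 0.6041  0.0085]
 [ 0.6424 -0.0516]
 [ 0.6027 -0.0519]]
[[ 0.5742  0.0316]
 [ 0.5769 -0.0809]]
lat -0.21694395273446787
lat -0.9293781490054016
lat -0.23736779909575034
lat -0.22230913773159955
lon -0.08877859492508669
lon -0.8436191263378484
lon -0.9450596983310445
lon 0.27448886518537835
lon 0.7851145791630006
lon 0.41820324710337103
[ 0.64627728 -0.02568365] [ 0.70518466 -0.02615802] [ 0.62656396 -0.02462291] [ 0.62264651 -0.02148913]
```

play_rows([
  [0.6,0,0,0,0,0],
  [1.2,0,0,0,0,0],
  [1.32,0,0,0,0,0],
  [1.32,0,0,0,0,0],
  [1.32,0,0,0,0,0],
  [1.32,0,0,0,0,0],
  [1.32,0,0,0,0,0],
  [1.32,0,0,0,0,0],
  [1.32,0,0,0,0,0],
  [1.2,0,0,0,0,0],
  [1.0,0,0,0,0,0],
  [0,-0.6,0,0,0,0],
  [0,-0.8,0,0,0,0],
  [0,-0.7,0,0,0,0],
  [0,-0.4,0,0,0,0],
  [0,0,0,0,0,0],
  [0,0,0,0,0,0],
])

```text
clock: 12.7
tool_pos: [0.4756, -0.0257, 0.0303]
orientation: [180.0, 0.0, -90.0]
force: [1.2, -0.3, -3.0]
opening: 0.0098
gripper_force: 30.0
```

```bash
python3 - <<'E'
from h import *
s=shot('wrist','w4.png'); o=get_obs(); print(o['clock'],o['tool_pos'],o['orientation'],o['force'],o['moment'],o['opening'],o['gripper_force'])
pts('wrist',['stand_mouth','stand_seat','slide_bar'])
E
```

```text
12.75 [ 0.47544681 -0.02557558  0.03031473] [ 1.79994923e+02  9.24354459e-04 -9.00118944e+01] [ 0.10440405  0.16089589 -2.6215477 ] [-0.01179981  0.02387748 -0.01128735] 0.009629448697479951 29.998259246349335
wrist stand_mouth []
wrist stand_seat []
wrist slide_bar [([0.476, -0.023, 0.022], 0.8)]
```

View pics/w4.png

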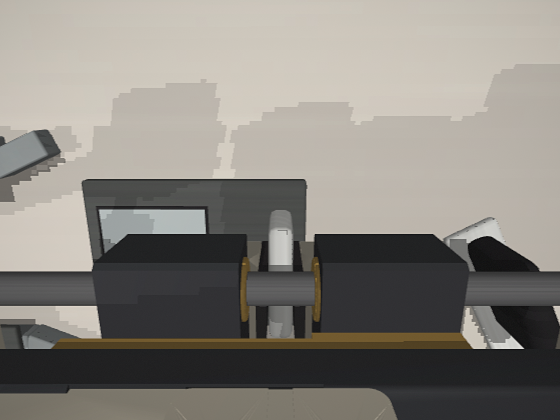

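The flare ends show at left, at (55,140) and (30–80,335). The plate's near edge is level at v=180, from u=82 to 306.

```bash
python3 - <<'E'
from h import *
s=shot('wrist')
print(bp(s,[(84,180),(305,180)],.006).round(4), bp(s,[(48,130),(60,149)],.011).round(4),bp(s,[(281,211),(281,230)],.036).round(4),bp(s,[(30,325),(82,342)],.011).round(4))
E
```

```text
[[ 0.5657 -0.0633  0.006 ]
 [ 0.4646 -0.0634  0.006 ]] [[ 0.5753 -0.0861  0.011 ]
 [ 0.5715 -0.078   0.011 ]] [[ 0.4756 -0.0574  0.036 ]
 [ 0.4756 -0.0497  0.036 ]] [[0.6    0.009  0.011 ]
 [0.5756 0.0187 0.011 ]]
```

play_rows([
  [0,-0.3,0,0,0,0],
  [0,-0.5,0,0,0,0],
  [0,-0.5,0,0,0,0],
  [0,-0.5,0,0,0,0],
  [0,-0.5,0,0,0,0],
  [0,-0.5,0,0,0,0],
  [0,-0.5,0,0,0,0],
  [0,-0.3,0,0,0,0],
  [0,0,0,0,0,0],
])

```text
clock: 13.7
tool_pos: [0.5124, -0.0254, 0.0304]
orientation: [-180.0, -0.0, -90.0]
force: [-0.2, -0.4, -3.2]
opening: 0.0102
gripper_force: 30.0
```

play_rows([
  [0,-0.3,0,0,0,0],
  [0,-0.5,0,0,0,0],
  [0,-0.5,0,0,0,0],
  [0,-0.5,0,0,0,0],
  [0,-0.5,0,0,0,0],
  [0,-0.5,0,0,0,0],
  [0,-0.4,0,0,0,0],
  [0,-0.3,0,0,0,0],
  [0,0,0,0,0,0],
])

```text
clock: 14.45
tool_pos: [0.5473, -0.0254, 0.0304]
orientation: [-180.0, -0.0, -90.0]
force: [0.1, 0.9, -4.0]
opening: 0.01
gripper_force: 30.0
```

play_rows([
  [0,-0.15,0,0,0,0],
  [0,-0.15,0,0,0,0],
  [0,-0.15,0,0,0,0],
  [0,-0.15,0,0,0,0],
  [0,0,0,0,0,0],
])

```text
clock: 14.87
tool_pos: [0.5529, -0.0254, 0.0305]
orientation: [-180.0, 0.0, -90.0]
force: [-0.0, 0.2, -3.6]
opening: 0.0101
gripper_force: 30.0
```

play_rows([
  [0,-0.1,0,0,0,0],
  [0,-0.1,0,0,0,0],
  [0,-0.1,0,0,0,0],
  [0,-0.1,0,0,0,0],
  [0,0,0,0,0,0],
])

```text
clock: 15.28
tool_pos: [0.5543, -0.0255, 0.0303]
orientation: [179.8, -0.0, -90.0]
force: [-7.9, 3.2, 5.3]
opening: 0.0096
gripper_force: 30.0
```

The back stop was met where predicted (0.554). Ease off, lower, release, lift.

play_rows([
  [0,0.1,0.03,0,0,0],
  [0,0.1,0.03,0,0,0],
  [0,0,0.03,0,0,0],
  [0,0,0,0,0,0],
])

```text
clock: 15.62
tool_pos: [0.5542, -0.0255, 0.0303]
orientation: [180.0, -0.0, -90.0]
force: [-5.8, 1.9, 8.9]
opening: 0.0099
gripper_force: 30.0
```

play_rows([
  [0,0,0,0,0,0],
  [0,0,0,0,0,0],
  [0,0,0,0,0,0],
  [0,0,0,0,0,0],
  [0,0,0,0,0,0],
  [0,0,0,0,0,0],
], grip=3.5)

```text
clock: 16.12
tool_pos: [0.5547, -0.0255, 0.0295]
orientation: [-180.0, 0.0, -90.0]
force: [-0.3, -0.5, -0.4]
opening: 0.0345
gripper_force: 0.0
```

play_rows([
  [0,0,-0.5,0,0,0],
  [0,0,-1.5,0,0,0],
  [0,0,-2,0,0,0],
  [0,0,-1,0,0,0],
  [0,0,0,0,0,0],
])

```text
clock: 16.53
tool_pos: [0.5563, -0.0251, 0.0823]
orientation: [-179.7, 0.1, -90.0]
force: [0.6, -0.2, 0.0]
opening: 0.0348
gripper_force: 0.0
```

```bash
python3 - <<'E'
from h import *
N=['slide_mirror','slide_bar','stand_seat']
for c in ('top','scene','wrist'): shot(c,'h_'+c+'.png'); pts(c,N,2)
o=get_obs(); print(o['clock'],o['tool_pos'],o['force'],o['opening'])
s=shot('wrist'); print(bp(s,[(84,180),(305,180)],.006).round(4))
E
```

```text
top slide_mirror []
top slide_bar [([0.477, -0.21, 0.023], 0.59), ([0.554, -0.022, 0.02], 0.49)]
top stand_seat []
scene slide_mirror [([0.609, -0.026, 0.004], 0.74)]
scene slide_bar [([0.556, -0.027, 0.021], 0.73)]
scene stand_seat [([0.616, -0.024, 0.007], 0.87), ([0.557, -0.028, 0.02], 0.2)]
wrist slide_mirror [([0.612, -0.022, 0.005], 0.92)]
wrist slide_bar [([0.557, -0.023, 0.023], 0.74)]
wrist stand_seat []
17.1333 [ 0.55446819 -0.02548381  0.07929585] [-0.01742158 -0.38413828 -0.17932117] 0.03516798482597621
[[ 0.6717 -0.0534  0.006 ]
 [ 0.5404 -0.0535  0.006 ]]
```

View pics/h_wrist.png

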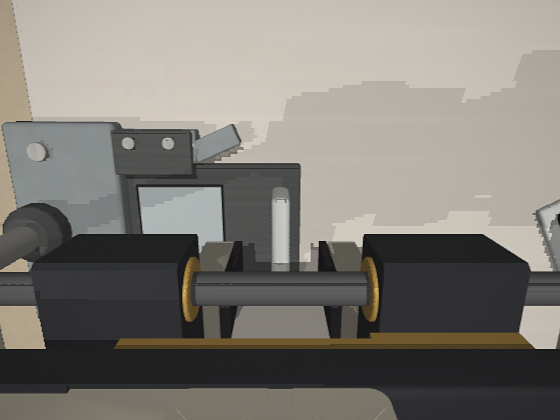

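The picture shows the plate under the lips, rear edge at u=300, mirror from u=138 to 223, and the foot face at u≈122. Checking the numbers.

```bash
python3 - <<'E'
from h import *
s=shot('wrist')
a=bp(s,[(300,166),(138,187),(223,187)],.006); print(a.round(4)); print('mirror x est',a[0,0]+.072,a[1:,0].mean())
print('foot face', bp(s,[(122,150),(122,200)],.014).round(4),'rail tip',bp(s,[(240,127),(236,143)],.011).round(4))
pts('wrist',['slide_mirror','slide_bar','tray_grip'],2)
E
```

```text
[[ 0.5435 -0.0619  0.006 ]
 [ 0.6401 -0.0492  0.006 ]
 [ 0.5893 -0.0492  0.006 ]]
mirror x est 0.61549788789144 0.614738494755292
foot face [[ 0.6438 -0.0721  0.014 ]
 [ 0.647  -0.0432  0.014 ]] rail tip [[ 0.5777 -0.0846  0.011 ]
 [ 0.5802 -0.0758  0.011 ]]
wrist slide_mirror [([0.612, -0.023, 0.007], 0.62)]
wrist slide_bar [([0.553, -0.025, 0.02], 0.57)]
wrist tray_grip []
```

play_rows([
  [0,1,-1,0,0,0],
  [0,2,-2,0,0,0],
  [0,2,-3,0,0,0],
  [0,2,-3,0,0,0],
  [0,2,-3,0,0,0],
  [2,1.5,-2,0,0,0],
  [2.5,0.5,0,0,0,0],
  [2.5,0.5,0,0,0,0],
  [2.5,0,0,0,0,0],
  [2.5,0,0,0,0,0],
  [2.5,0,0,0,0,0],
  [2,0,0,0,0,0],
  [1,0,0,0,0,0],
], grip=6)

```text
clock: 18.47
tool_pos: [0.4393, -0.2022, 0.2196]
orientation: [180.0, -0.0, -90.1]
force: [0.4, 0.4, 0.2]
opening: 0.0599
gripper_force: 0.0
```

play_rows([
  [0,0,0,0,0,-6.8],
  [0,0,0,0,0,-6.8],
  [0,0,0,0,0,-6.8],
  [0,0,0,0,0,-6.8],
  [0,0,0,0,0,-6.8],
  [0,0,0,0,0,-6.8],
  [0,0,0,0,0,-6.8],
  [0,0,0,0,0,-6.8],
  [0,0,0,0,0,-6.8],
  [0,0,0,0,0,-6.8],
  [0,0,0,0,0,-6.8],
  [0,0,0,0,0,-6.8],
  [0,0,0,0,0,0],
  [0,0,0,0,0,0],
])

```text
clock: 19.63
tool_pos: [0.4395, -0.2002, 0.2196]
orientation: [-180.0, -0.0, -8.6]
force: [-0.1, -0.1, -0.2]
opening: 0.0602
gripper_force: 0.0
```

```bash
python3 - <<'E'
from h import *
s=shot('wrist','w5.png'); o=get_obs(); print(o['clock'],o['tool_pos'],o['orientation'],o['joint_pos'],o['force'])
N=['tray_pocket','tray_grip','ball_center','tray']
pts('wrist',N,2); shot('top'); pts('top',N,2); shot('scene'); pts('scene',N,2)
E
```

```text
19.6833 [ 0.43955845 -0.20026641  0.21957123] [-1.79997042e+02 -1.83688942e-03 -8.63626524e+00] [-1.10102990e+00  3.39556420e+00 -2.50358020e+01 -3.06064820e-03
 -6.15664249e+01  8.24662220e+01] [-0.78913581 -0.18108854  0.22725815]
wrist tray_pocket [([0.586, -0.226, 0.016], 0.74), ([0.482, -0.208, 0.027], 0.65)]
wrist tray_grip [([0.482, -0.213, 0.027], 0.89)]
wrist ball_center [([0.591, -0.228, 0.019], 0.85)]
wrist tray [([0.589, -0.231, -0.004], 0.56), ([0.557, -0.024, 0.022], 0.49)]
top tray_pocket [([0.315, 0.079, 0.018], 0.63)]
top tray_grip []
top ball_center []
top tray [([0.326, 0.086, 0.003], 0.71)]
scene tray_pocket [([0.588, -0.228, 0.018], 0.82), ([0.589, -0.226, 0.002], 0.61)]
scene tray_grip [([0.484, -0.209, 0.028], 0.79), ([0.375, -0.01, 0.024], 0.77)]
scene ball_center [([0.59, -0.228, 0.014], 0.4)]
scene tray [([0.323, 0.086, -0.004], 0.92), ([0.591, -0.224, -0.001], 0.84)]
```

View pics/w5.png

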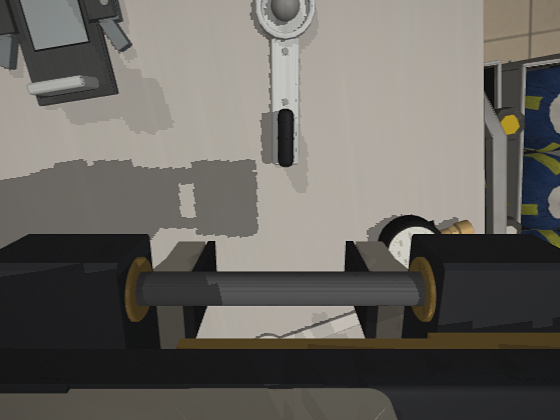

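The ball sits in the pocket at (287,5). The grip's black top runs from (286,110) to (286,166), and the neck edges are parallel to the image columns.

```bash
python3 - <<'E'
from h import *
s=shot('wrist')
g=bp(s,[(286,112),(286,163)],.042); n=bp(s,[(272,60),(272,160),(299,60),(299,160)],.006); c=bp(s,[(287,8)],.018)
print(g.round(4),n.round(4),c.round(4))
# neck edges by gradient
f=cv2.cvtColor(s['frame'],cv2.COLOR_RGB2GRAY)
d=np.array(c[0]-g.mean(0)); print('yaw grip->ball',np.degrees(np.arctan2(d[1],d[0])),np.hypot(*d[:2]))
E
```

```text
[[ 0.5034 -0.2158  0.042 ]
 [ 0.4605 -0.2097  0.042 ]] [[ 0.5498 -0.2102  0.006 ]
 [ 0.4598 -0.1964  0.006 ]
 [ 0.5462 -0.2344  0.006 ]
 [ 0.456  -0.2224  0.006 ]] [[ 0.5873 -0.229   0.018 ]]
yaw grip->ball -8.78452824456338 0.10667264363019212
```

play_rows([
  [0.85,0.11,1,0,0,0],
  [0.85,0.11,2,0,0,0],
  [0.85,0.11,2,0,0,0],
  [0.85,0.11,2,0,0,0],
  [0.87,0.1,2,0,0,0],
  [0,0,2,0,0,0],
  [0,0,2,0,0,0],
  [0,0,2,0,0,0],
  [0,0,1.5,0,0,0],
  [0,0,1,0,0,0],
  [0,0,0.8,0,0,0],
  [0,0,0.6,0,0,0],
  [0,0,0,0,0,0],
  [0,0,0,0,0,0],
])

```text
clock: 21.6
tool_pos: [0.4813, -0.2121, 0.0307]
orientation: [180.0, -0.0, -8.4]
force: [-0.1, -0.2, 0.0]
opening: 0.0599
gripper_force: 0.0
```

play_rows([
  [0,0,0,0,0,0],
  [0,0,0,0,0,0],
  [0,0,0,0,0,0],
  [0,0,0,0,0,0],
  [0,0,0,0,0,0],
  [0,0,0,0,0,0],
  [0,0,0,0,0,0],
  [0,0,0,0,0,0],
  [0,0,0,0,0,0],
  [0,0,0,0,0,0],
  [0,0,0,0,0,0],
  [0,0,0,0,0,0],
], grip=0)

```text
clock: 22.6
tool_pos: [0.481, -0.212, 0.0306]
orientation: [-180.0, -0.0, -8.4]
force: [-1.4, 2.0, 1.9]
opening: 0.0136
gripper_force: 30.0
```

```bash
python3 - <<'E'
from h import *
s=shot('wrist','w6.png'); o=get_obs(); print(o['clock'],o['tool_pos'],o['orientation'],o['force'],o['opening'],o['gripper_force'])
pts('wrist',['tray_pocket','tray_grip','ball_center'],1)
E
```

```text
22.65 [ 0.48106816 -0.21199185  0.03060886] [-1.79998653e+02 -5.14002892e-03 -8.39736874e+00] [-0.46279188  1.87013761  3.19868711] 0.013722027055821585 29.985500872135162
wrist tray_pocket []
wrist tray_grip [([0.481, -0.216, 0.03], 0.64)]
wrist ball_center []
```

View pics/w6.png

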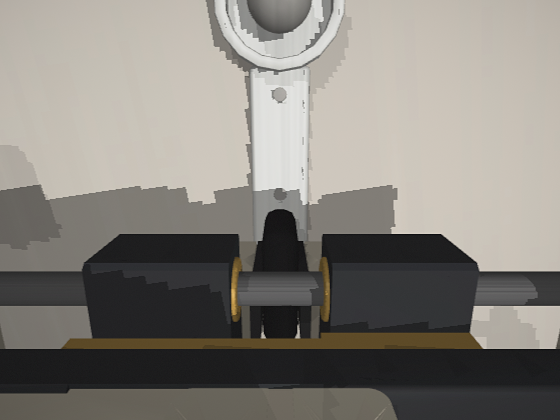

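play_rows([
  [0,0,-0.1,0,0,0],
  [0,0,-0.2,0,0,0],
  [0,0,-0.4,0,0,0],
  [0,0,-0.6,0,0,0],
  [0,0,-0.7,0,0,0],
  [0,0,-0.7,0,0,0],
  [0,0,-0.7,0,0,0],
  [0,0,-0.7,0,0,0],
  [0,0,-0.7,0,0,0],
  [0,0,-0.7,0,0,0],
  [0,0,-0.6,0,0,0],
  [0,0,-0.5,0,0,0],
  [0,0,-0.3,0,0,0],
  [0,0,-0.1,0,0,0],
  [0,0,0,0,0,0],
])

```text
clock: 24.05
tool_pos: [0.4811, -0.212, 0.1007]
orientation: [-180.0, -0.0, -8.4]
force: [-0.2, 0.5, -2.6]
opening: 0.0139
gripper_force: 30.0
```

```bash
python3 - <<'E'
from h import *
a=cv2.cvtColor(cv2.imread('pics/w6.png'),cv2.COLOR_BGR2GRAY)
s=shot('wrist','w7.png'); o=get_obs(); print(o['clock'],o['tool_pos'],o['orientation'],o['force'],o['moment'],o['opening'],o['gripper_force'])
b=cv2.cvtColor(s['frame'],cv2.COLOR_RGB2GRAY)
t=a[75:205,254:306]
r=cv2.matchTemplate(b[60:225,244:316],t,cv2.TM_CCOEFF_NORMED); _,m,_,l=cv2.minMaxLoc(r); print(m,l,'(10,15)=no shift')
for y,x in((85,270),(185,270)):
    t=a[y-10:y+20,x-5:x+25]; r=cv2.matchTemplate(b[y-25:y+35,x-20:x+40],t,cv2.TM_CCOEFF_NORMED); _,m,_,l=cv2.minMaxLoc(r); print(m,l,'(15,15)=no shift')
for c in('scene',): shot(c,'sc2.png'); pts(c,['tray_pocket','tray_grip','ball_center'],2)
E
```

```text
24.1 [ 0.48088563 -0.21198804  0.10041774] [-1.79995649e+02  1.29653159e-02 -8.40923237e+00] [ 0.78270546 -0.28012656 -2.32493183] [-0.08692346  0.27620399 -0.05547633] 0.013843828261182505 29.987371265888214
0.9299171566963196 (10, 14) (10,15)=no shift
0.7968887090682983 (15, 15) (15,15)=no shift
0.917262613773346 (14, 14) (15,15)=no shift
scene tray_pocket [([0.586, -0.23, 0.09], 0.67), ([0.321, 0.084, 0.018], 0.59)]
scene tray_grip [([0.375, -0.01, 0.025], 0.66), ([0.48, -0.208, 0.092], 0.5)]
scene ball_center []
```

View pics/w7.png

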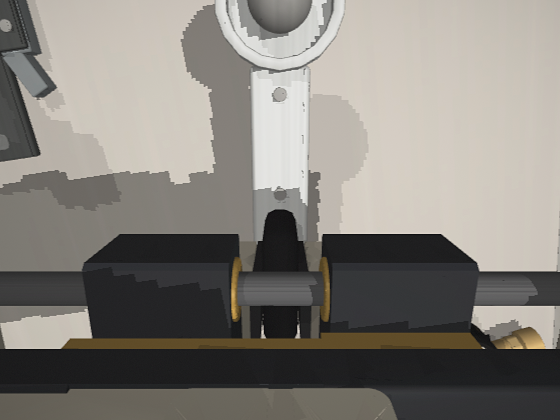

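The grip is firm with no droop, and the ball is seated. That was my 11th picture, one over the allowed 10, so I won't view any more. Turning level and carrying over the mirror.

play_rows([
  [0,0,0,0,0,-0.4],
  [0,0,0,0,0,-1],
  [0,0,0,0,0,-1.4],
  [0,0,0,0,0,-1.4],
  [0,0,0,0,0,-1.4],
  [0,0,0,0,0,-1.4],
  [0,0,0,0,0,-1],
  [0,0,0,0,0,-0.4],
  [0,0,0,0,0,0],
])

```text
clock: 25.05
tool_pos: [0.481, -0.212, 0.1006]
orientation: [-180.0, -0.0, 0.0]
force: [-0.4, 0.2, -2.7]
opening: 0.014
gripper_force: 30.0
```

play_rows([
  [0.13,-0.2,0,0,0,0],
  [0.13,-0.5,0,0,0,0],
  [0.13,-0.8,0,0,0,0],
  [0.13,-1.1,0,0,0,0],
  [0.13,-1.35,0,0,0,0],
  [0.14,-1.35,0,0,0,0],
  [0.14,-1.35,0,0,0,0],
  [0.14,-1.35,0,0,0,0],
  [0.14,-1.35,0,0,0,0],
  [0.14,-1.35,0,0,0,0],
  [0.14,-1.35,0,0,0,0],
  [0.14,-1.35,0,0,0,0],
  [0.14,-1.35,0,0,0,0],
  [0.13,-1.3,0,0,0,0],
  [0.13,-1.1,0,0,0,0],
  [0.13,-0.8,0,0,0,0],
  [0.13,-0.5,0,0,0,0],
  [0.13,-0.2,0,0,0,0],
  [0,0,0,0,0,0],
  [0,0,0,0,0,0],
])

```text
clock: 26.72
tool_pos: [0.5052, -0.0257, 0.1005]
orientation: [180.0, 0.0, -0.0]
force: [0.7, -1.1, -3.2]
opening: 0.0138
gripper_force: 30.0
```

```bash
python3 - <<'E'
from h import *
o=get_obs(); print(o['clock'],o['tool_pos'],o['orientation'],o['force'],o['opening'],o['gripper_force'])
N=['tray_pocket','tray_grip','ball_center','slide_bar','slide_mirror','stand_seat']
for c in('scene','top','wrist'): shot(c); pts(c,N,2)
E
```

```text
26.7167 [ 0.50517184 -0.02570197  0.10046188] [ 1.79994529e+02  1.50059322e-02 -9.73221825e-03] [ 0.69732662 -1.106676   -3.17946988] 0.013782349097320077 29.987497329711914
scene tray_pocket [([0.613, -0.028, 0.087], 0.72), ([0.32, 0.082, 0.018], 0.67)]
scene tray_grip [([0.372, -0.009, 0.023], 0.93), ([0.506, -0.024, 0.096], 0.67)]
scene ball_center []
scene slide_bar [([0.557, -0.024, 0.02], 0.61)]
scene slide_mirror [([0.61, -0.029, 0.006], 0.93)]
scene stand_seat [([0.615, -0.027, 0.008], 0.87)]
top tray_pocket []
top tray_grip [([0.372, -0.016, 0.024], 0.73), ([0.502, -0.027, 0.093], 0.44)]
top ball_center []
top slide_bar []
top slide_mirror []
top stand_seat [([0.685, -0.023, 0.178], 0.31)]
wrist tray_pocket []
wrist tray_grip [([0.505, -0.027, 0.097], 0.56)]
wrist ball_center []
wrist slide_bar []
wrist slide_mirror []
wrist stand_seat []
```

play_rows([
  [0,0,0,0,0,0],
  [0,0,0,0,0,0],
  [0,0,0,0,0,0],
  [0,0,0,0,0,0],
])

```text
clock: 28.1
tool_pos: [0.5052, -0.0255, 0.1006]
orientation: [180.0, 0.0, -0.0]
force: [0.3, 0.3, -3.1]
opening: 0.0138
gripper_force: 30.0
```

```bash
python3 -c "
from plant import *
print(close_job())"
```

```text
the job is handed in; nothing more can be done
None
```

I handed the job in at about 28 s, but no verdict came back: the mirror plate measured home against the back stop, and the tray was held level and still with its pocket about 8 cm over the mirror's middle. The ball was last seen seated just after the lift, not over the mirror, and I viewed 11 pictures, one over the limit of 10.

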